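# Settle a ring-setting stage top on its cone, groove and flat

## Task

Lift the T-shaped stage top with the clamped ring from the bench and settle it gently on the cross-slide stage, its tongue pointing the same way as the lone flat pad, so that all three ball feet are fully home: one in the cone, one in the groove, one on the flat. The cross slides were left off centre, so feel for the seats without bruising them or shifting the other things on the bench. Then swing the keeper arm in over the plate of the stage top, with the top still fully seated, and let go.

Things in the scene. Friction and masses are not known exactly. Their poses are not given: they have to be found in the camera images.
- stage_base: Grey foot 150 x 150 x 15 mm of a fixed cross-slide stage, micrometer heads at front (-x) and left (+y). Origin: centre of its underside, on the bench; x to the back, y left, z up. The dark seat plate on its two clamped slides keeps the foot's heading but stands off centre by u along x and v along y, each -10 to 10 mm and not measured. Over 25 N from the stage top bruises the seats.
- cone_mid (a point): Point of the stage foot where the cone would be with the slides centred; the cone is at (u, v) from it (base axes). Steel button 48 mm across in the seat plate, face 44 mm above the bench (this point's height), 90-degree cone, mouth 10 mm across. Base coordinates (-22, 32) mm. The plate round the seats is 38 mm high.
- groove_mid (a point): The same for the V block: base coordinates (-22, -32) mm, block 48 (x) x 52 (y) mm, face 44 mm above the bench, with a 90-degree V groove along y that points to the cone, mouth 10 mm wide, open at both ends; its middle is at (u, v) from this point.
- flat_mid (a point): The same for the flat pad: base coordinates (33, 0) mm, round, 30 mm across, its face 41.5 mm above the bench; it is at (u, v) from this point.
- stage_top: Loose T-shaped plate, 0.3 to 0.5 kg, on three ball feet 12 mm thick: (-22, 32) mm for the cone, (-22, -32) for the groove, (33, 0) for the flat. Origin below the clamp, level with the balls' undersides; x along the tongue, z up. Plate 14 to 22 mm high; crossbar x -35 to -9, y -39 to 39. Home: origin 41.5 mm above stage_base's, at its (u, v), axes parallel. A ball on a seat's face: 44 mm.
- clamp_mid (a point): Middle of the steel two-jaw clamp on the stage top, 46 mm above its origin: the place to grasp, across the top's x, where it is 24 mm thick (28 mm long in y, 31 to 63 mm high; the ring in it reaches 81 mm). Friction is about 0.6: a ball left on a flank of cone or groove sticks there and does not slide home by itself.
- keeper (a joint): Angle (rad) of the keeper, a dark flat arm 44 mm long that turns about an upright post at the seat plate's left. 0: points to base -x; it grows counter-clockwise from above; 1.57: points to base -y, over the crossbar of the seated top; stop at 1.62. A black knob 12 mm thick stands on it 30 mm from the pivot, 73 to 93 mm above the bench. About 1 N moves it.
- pivot_mid (a point): Point of the stage foot where the keeper's pivot would be with the slides centred, base coordinates (-14, 66) mm, at the height of the arm's underside, 65 mm above the bench (1.5 mm over the plate of a top that is fully home); the pivot is at (u, v) from it.
- brass_pan: Loose oval brass pan 78 x 144 x 23 mm, a bystander. Origin: centre of its underside.
- steel_block: Loose steel bench block 58 x 60 x 28 mm, a bystander. Origin: centre of its underside.
- sheath (a point): Middle of the grey crinkled sheath that hangs down to the bench left of the work, a solid column about 150 mm thick from the bench up to 0.85 m. Keep the arm clear of it: pass on the robot's side with the arm drawn in.
Things that resemble listed ones, but are neither listed nor needed, are in the scene too. Leave any brown look-alike of the stage_top alone.

How it is judged:
By the outcome, as a careful person would: the job done as asked, in the order asked, and still so for the second after the job is handed in, with the robot touching nothing.
It also fails if it takes over 70 s, if anything falls off the work surface, if the arm or the gripper's body presses on something with over 40 N, if the wrist force passes 120 N, or if a joint passes its speed limit or range.

## Robot

A 7-joint arm with a two-finger parallel gripper is mounted at the origin on a cart in front of the work surface, level with it; the furniture and walls round the work are solid. World frame = base frame: x ahead of the robot, y to its left, z up, the work surface at z = 0. Lengths are in m, angles in rad, forces in N, time in s.
With the tool pointing down it reaches from about 0.4 to 0.925 m from the base axis. Payload 4.1 kg.
Tool frame: the origin (TCP) lies between the finger pads; the fingertips stand 17 mm ahead of it and the grasp point (between the pads) lies 2 mm behind it (bot.tips_ahead is the z of the fingertips in the tool frame, in m); z points along the fingers, y is the line along which they close (so a half turn about z gives the same grasp; the last joint's range is limited). The gripper opens to 85 mm and grips with 20 to 120 N. Pads are 22 mm wide; open, the fingers measure 114 mm over their backs; the gripper's body (76 mm by 85 mm) begins 54 mm behind the grasp point. The pads swing forward as they close: fully open they stand 13 mm farther back than shut.
Start: joints at [1.223, 0.398, 0.045, 1.537, -0.019, 1.207, -0.051], TCP at [0.16, -0.63, 0.248] pointing down, gripper open.
Joint ranges: [-2.82, 2.82], [-0.49, 2.23], [-1.37, 1.46], [0, 2.46], [-1.36, 4.5], [0.23, 2], [-2.94, 2.94]. Speed limits (rad/s): [2.57, 2.57, 3.14, 3.14, 3.14, 3.14, 3.14].

## Interface

Orientations are given as a unit quaternion [x, y, z, w].
In Python, from bench import bot gives the robot as it stands.
- The arm moves only by the tool servo_tool, never from a script. Its argument "moves" is a list of rows, each an object with "delta_pos": the shift along the tool's x, y, z in cm, a list of three; "dr": the turn, a rotation vector about the tool's x, y, z in degrees, a list of three; "claw": the opening in per cent of the stroke, from 0 (shut) to 100 (fully open). A call has 1 to 8 rows; each row shifts and turns the commanded pose from where the row before left it, along the tool's axes as they then stand; what a row does not reach is not made up. A row lasts 1/10 s, in which the tool goes at most 50 mm and 8.59 degrees, less where a joint would pass 70% of its speed; a pose out of reach is approached as far as the arm can. A call is refused whole if a number of a shift passes 5 or a number of a turn 8.59, either way. A call with a gripper value outside its range is refused whole. The fingers move at their own pace and stop on an object; "grip_force" is the grip in N (left out, the last holds). Time passes only in rows, so rows that do not move let the fingers close. It gives the time, the measured TCP pose, the force, the opening and the grip force at its end, in the units of the state.
- bot.sense(): the state, without advancing time (a new reading comes with each control period).
- bot.get_image(name): name is "scene" or "side" or "wrist"; returns the picture (480x640x3 uint8, red, green, blue); there is no depth.
- bot.camera_info(name): a dict with "mtx" (3x3 intrinsics, pixels), "rvec" (rotation vector, rad) and "tvec" (3), from world to camera coordinates, as OpenCV has them. Camera axes: x right, y down, z forward; pixel columns grow to the right and rows downward; lengths in m; the calibration is good to about 2 mm. The wrist camera is an equidistant fisheye: a pixel r from the principal point sees the ray r / f radians off the axis. A picture is of the moment at which its call begins: read the wrist's pose just before it. camera_info takes no time and is no camera call; for the wrist camera it gives the pose at the moment of the call.
- bot.hand_in(): hands the job in; it is judged then, once.
Trained networks look in the newest picture that a camera, given by its name, has taken for a name from the list of things; names that differ only in an ending like _2 or _b are one class to them, and where a whole thing is asked for, a point or a joint stands for the part that bears it (a point fixed in the world has none). Each returns a list of dicts, best first, with "p" (0 to 1); they miss things now and then, are a little off and sometimes report something else, mostly with a low value. They report only what shows in the picture. A call takes as long as a camera call. They do not tell look-alikes from the thing itself.
- bot.recognise(camera, target): "at" ([x, y, z] in m, in world coordinates, good to about 4 mm: the middle of the surface that is visible of it).
The state is a dict: "clock": time; "joint_pos": joint angles; "qd": joint speeds; "joint_efforts": joint torques, N m; "eef_pos": TCP position; "tool_rot": TCP orientation; "ft_force": force on the tool from outside, world axes, zero at the start; "moment": the same for the moment, N m; "grip_width": opening from 0.0 (shut) to 1.0 (fully open); "grasp_force": force on a finger pad.
Only numpy, scipy, OpenCV 4.12 (cv2) and the standard library are available. Lean on these libraries where they do the work, as an engineer would, in place of code of your own. Each camera call takes 0.05 s, during which the arm holds its last target. There are 200 camera calls.

## Working session

There is one attempt and no reset: what is moved stays moved. The work goes in short steps, Python scripts to look and compute and a tool call to move; the robot and the scene stay as the last step left them, time stands still between calls to the robot, and variables do not carry over. Pictures are saved under pics/ and viewed, at most 10 in all, crops included, and the job is handed in when it is done.

Besides the shell and the picture viewer there is one more tool, called in YAML: its name, and indented under it one key for each argument. servo_tool: Moves the arm, as the interface text tells. Its arguments: {"type":"object","properties":{"moves":{"type":"array"},"grip_force":{"type":"number"}},"required":["moves"]}

```bash
mkdir -p pics
cat > h.py <<'E'
import numpy as np, cv2
from bench import bot
from scipy.spatial.transform import Rotation as R
def save(n,f):
    im=bot.get_image(n); cv2.imwrite('pics/'+f,im[:,:,::-1]); return im
def proj(n,P):
    c=bot.camera_info(n); P=np.atleast_2d(P).astype(float)
    return cv2.projectPoints(P,np.array(c['rvec'],float),np.array(c['tvec'],float),np.array(c['mtx'],float),None)[0][:,0]
def ray(n,uv):
    c=bot.camera_info(n);K=np.array(c['mtx'],float);Rm=cv2.Rodrigues(np.array(c['rvec'],float))[0];t=np.array(c['tvec'],float).ravel()
    p=np.array([(uv[0]-K[0,2])/K[0,0],(uv[1]-K[1,2])/K[1,1]])
    if n=='wrist':
        th=np.linalg.norm(p); d=np.r_[np.sin(th)*p/max(th,1e-9),np.cos(th)]
    else: d=np.r_[p,1]
    return -Rm.T@t, Rm.T@d
def atz(n,uv,z):
    o,d=ray(n,uv); return o+d*(z-o[2])/d[2]
def wproj(P):
    c=bot.camera_info('wrist');K=np.array(c['mtx'],float);Rm=cv2.Rodrigues(np.array(c['rvec'],float))[0];t=np.array(c['tvec'],float).ravel()
    q=np.atleast_2d(P)@Rm.T+t; r=np.linalg.norm(q[:,:2],axis=1);th=np.arctan2(r,q[:,2])
    return q[:,:2]/r[:,None]*th[:,None]*np.array([K[0,0],K[1,1]])+K[:2,2]
E
python3 - <<'E'
from h import *
s=bot.sense(); print(s)
for n in('scene','side'):
    save(n,n+'0.png'); print(n,{k:np.round(np.array(v),3).tolist() for k,v in bot.camera_info(n).items()})
    for t in('stage_base','stage_top','clamp_mid','keeper','brass_pan','steel_block','sheath'):
        print(n,t,[(np.round(d['at'],3).tolist(),round(d['p'],2), proj(n,d['at'])[0].round().tolist()) for d in bot.recognise(n,t)])
E
```

```text
{'clock': 0.0, 'joint_pos': array([ 1.22301037,  0.39919394,  0.04507093,  1.53786618, -0.01867983,
        1.2069252 , -0.05069152]), 'qd': array([ 1.01175691e-03, -2.02676125e-04, -5.61091245e-04,  5.78258365e-04,
        6.99200931e-05, -5.47459686e-04,  1.20989656e-03]), 'joint_efforts': array([-5.43198566e-04, -4.75123072e+01,  1.36432394e+00, -2.54223418e+01,
        1.15791688e-02,  9.34292068e-03,  3.53515463e-05]), 'eef_pos': array([ 0.15989521, -0.62940497,  0.2472691 ]), 'tool_rot': array([ 9.92266860e-01,  1.24118920e-01, -2.05815865e-04, -9.63971705e-04]), 'ft_force': array([ 0.7190011 , -0.0533894 ,  0.00717722]), 'moment': array([ 0.05696993, -0.03140892, -0.03867287]), 'grasp_force': 0.0, 'grip_width': 1.0002291713006368}
scene {'mtx': [[465.7, 0.0, 328.104], [0.0, 465.7, 235.13], [0.0, 0.0, 1.0]], 'rvec': [2.563, -0.14, 0.047], 'tvec': [-0.607, 0.041, 1.385]}
scene stage_base [([0.537, -0.156, 0.037], 0.67, [308.0, 272.0]), ([0.713, 0.037, 0.03], 0.47, [360.0, 212.0])]
scene stage_top [([0.508, -0.385, 0.028], 0.85, [305.0, 353.0]), ([0.672, -0.459, 0.017], 0.7, [373.0, 376.0]), ([0.536, -0.151, 0.038], 0.68, [307.0, 270.0])]
scene clamp_mid [([0.513, -0.385, 0.02], 0.86, [307.0, 354.0]), ([0.673, -0.46, 0.018], 0.73, [373.0, 377.0])]
scene keeper []
scene brass_pan [([0.749, -0.118, 0.004], 0.76, [379.0, 259.0])]
scene steel_block [([0.714, 0.039, 0.026], 0.78, [360.0, 212.0])]Traceback (most recent call last):
  File "<stdin>", line 6, in <module>
ValueError: it knows: brass_pan, clamp_mid, cone_mid, flat_mid, groove_mid, keeper, pivot_mid, stage_base, stage_top, steel_block
```

Run:
```python
from h import *
n='side'
save(n,n+'0.png'); print(n,{k:np.round(np.array(v),3).tolist() for k,v in bot.camera_info(n).items()})
for t in('stage_base','stage_top','clamp_mid','keeper','cone_mid','groove_mid','flat_mid','brass_pan','steel_block'):
    print(n,t,[(np.round(d['at'],3).tolist(),round(d['p'],2), proj(n,d['at'])[0].round().tolist()) for d in bot.recognise(n,t)])
n='scene'
for t in('cone_mid','groove_mid','flat_mid','pivot_mid'):
    print(n,t,[(np.round(d['at'],3).tolist(),round(d['p'],2), proj(n,d['at'])[0].round().tolist()) for d in bot.recognise(n,t)])
```

```text
side {'mtx': [[597.545, 0.0, 321.474], [0.0, 597.545, 232.701], [0.0, 0.0, 1.0]], 'rvec': [2.418, 0.672, -0.229], 'tvec': [-0.424, -0.209, 1.843]}
side stage_base [([0.548, -0.154, 0.038], 0.91, [308.0, 270.0])]
side stage_top [([0.676, -0.458, 0.022], 0.76, [286.0, 393.0]), ([0.503, -0.087, 0.072], 0.26, [307.0, 238.0])]
side clamp_mid [([0.677, -0.456, 0.017], 0.69, [287.0, 393.0]), ([0.522, -0.384, 0.024], 0.68, [249.0, 336.0])]
side keeper [([0.504, -0.082, 0.072], 0.59, [308.0, 237.0])]
side cone_mid [([0.545, -0.154, 0.038], 0.98, [307.0, 270.0])]
side groove_mid [([0.546, -0.146, 0.04], 0.88, [309.0, 267.0])]
side flat_mid [([0.545, -0.151, 0.037], 0.81, [308.0, 269.0])]
side brass_pan [([0.544, -0.147, 0.037], 0.42, [308.0, 268.0])]
side steel_block [([0.713, 0.014, 0.01], 0.4, [393.0, 258.0])]
scene cone_mid [([0.538, -0.151, 0.04], 0.63, [308.0, 270.0])]
scene groove_mid [([0.536, -0.155, 0.039], 0.57, [308.0, 271.0])]
scene flat_mid [([0.534, -0.153, 0.033], 0.95, [307.0, 272.0]), ([0.509, -0.384, 0.028], 0.69, [305.0, 353.0])]
scene pivot_mid [([0.538, -0.15, 0.037], 0.63, [308.0, 270.0])]
```

View pics/scene0.png

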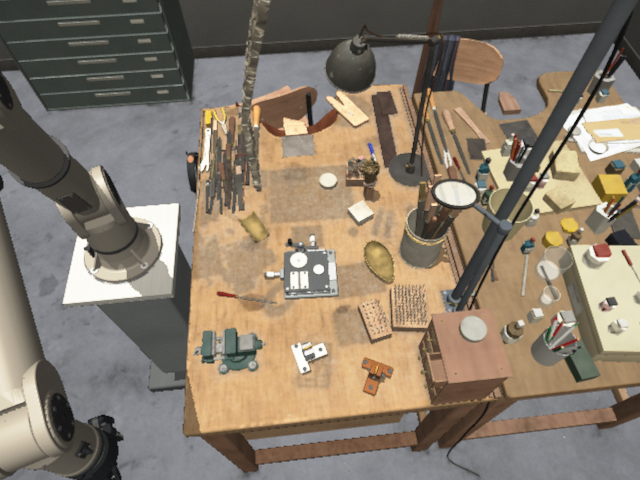

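View pics/side0.png

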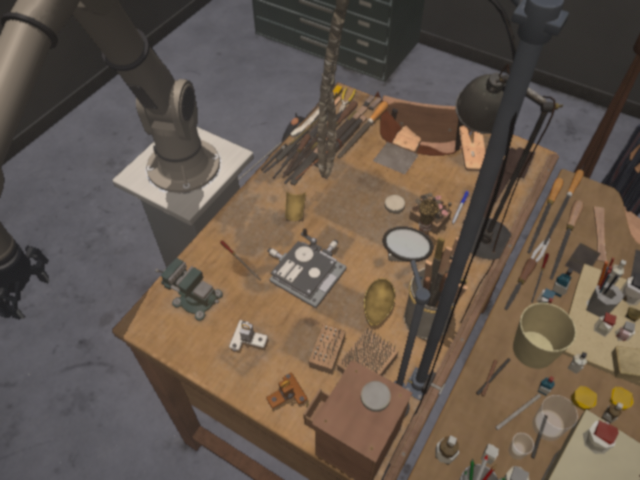

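The scene picture shows two T-shaped tops: white/steel at scene (308,353) and brown at (376,375). The task says to leave a brown look-alike alone, so the white one is meant. The stage is at (308,270), with the keeper near (300,243). I'll confirm this in one enlarged crop.

Run:
```python
from h import *
im=cv2.imread('pics/scene0.png')
a=cv2.resize(im[230:305,260:350],None,fx=6,fy=6,interpolation=cv2.INTER_CUBIC)[:, :400*2]
b=cv2.resize(im[330:400,280:400],None,fx=4,fy=4,interpolation=cv2.INTER_CUBIC)
a=cv2.resize(im[230:305,262:347],None,fx=4.4,fy=4.4,interpolation=cv2.INTER_CUBIC)
h=max(a.shape[0],b.shape[0]);o=np.zeros((h,800,3),np.uint8);b=b[:,:800-a.shape[1]]
o[:a.shape[0],:a.shape[1]]=a;o[:b.shape[0],a.shape[1]:a.shape[1]+b.shape[1]]=b
cv2.imwrite('pics/c0.png',o);print(a.shape)
print(bot.camera_info('wrist'))
print(atz('scene',(258,187),0),atz('scene',(262,0),0.85))
```

```text
(330, 374, 3)
{'mtx': array([[371.64829954,   0.        , 323.90500781],
       [  0.        , 371.64829954, 239.64705344],
       [  0.        ,   0.        ,   1.        ]]), 'rvec': array([-2.26552627,  1.76254624,  0.28936462]), 'tvec': array([-0.64937788, -0.0408967 ,  0.38145209])}
[0.40308891 0.1935052  0.        ] [ 0.50055739 -0.19899876  0.85      ]
```

View pics/c0.png

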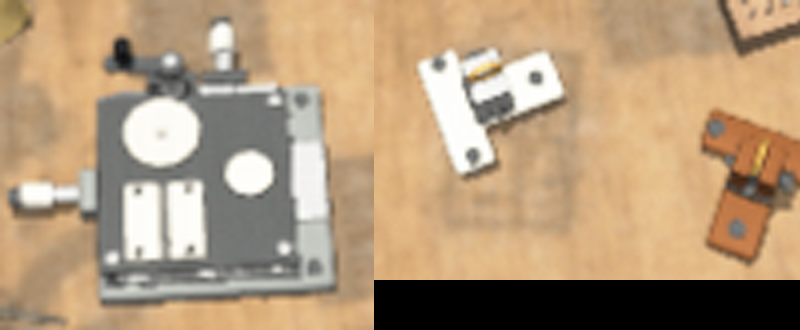

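The crop shows the white T with its tongue towards +x/+y (screws at 440,62 and 473,157; tongue screw at 536,77). It also shows the seat plate with the cone button (162,132), V block (163,220) and flat pad (249,172). The keeper points to -x, with its knob at (123,50). The white T fits; the brown one at the right is the look-alike.

Run:
```python
from h import *
A=lambda u,v:(262+u/4.4,230+v/4.4)
B=lambda u,v:(280+(u-374)/4,330+v/4)
s=[atz('scene',B(*p),.023) for p in((440,62),(473,157),(536,77))]
d=s[0]-s[1];x=s[2]-(s[0]+s[1])/2
print('top',np.round(s,4).tolist(),'len',np.linalg.norm(d),np.linalg.norm(x),np.degrees(np.arctan2(-d[0],d[1])),np.degrees(np.arctan2(x[1],x[0])))
print('origin',(s[0]+s[1])/2+x*22/55)
c=[atz('scene',A(*p),z) for p,z in(((162,132),.044),((163,220),.044),((249,172),.0415))]
d=c[0]-c[1];x=c[2]-(c[0]+c[1])/2
print('seat',np.round(c,4).tolist(),np.linalg.norm(d),np.linalg.norm(x),np.degrees(np.arctan2(-d[0],d[1])),np.degrees(np.arctan2(x[1],x[0])))
print('o',(c[0]+c[1])/2+x*22/55)
print('knob',atz('scene',A(123,46),.093),'piv',atz('scene',A(170,62),.07))
q=bot.sense();c=bot.camera_info('wrist');Rm=cv2.Rodrigues(c['rvec'])[0];o=-Rm.T@c['tvec'];T=R.from_quat(q['tool_rot'])
print('cam in tool',T.inv().apply(o-q['eef_pos']),T.inv().apply(Rm[2]))
print(T.as_matrix().round(3).tolist())
```

```text
top [[0.489, -0.3602, 0.023], [0.505, -0.4239, 0.023], [0.5495, -0.3769, 0.023]] len 0.06568314160874276 0.054687426353602825 14.134243918956225 16.133191000918373
origin [ 0.51800548 -0.38596834  0.023     ]
seat [[0.5144, -0.1194, 0.044], [0.5102, -0.1827, 0.044], [0.5672, -0.1532, 0.0415]] 0.06347568492696674 0.05495108441494789 -3.8077664429406464 -2.1991294870299987
o [ 0.53424089 -0.15188687  0.043     ]
knob [ 0.49493651 -0.08271476  0.093     ] piv [ 0.52357349 -0.0833916   0.07      ]
cam in tool [ 0.08303521 -0.00064372 -0.12624938] [-3.19872789e-01 -6.22328439e-05  9.47460498e-01]
[[0.969, 0.246, 0.0], [0.246, -0.969, -0.0], [-0.0, 0.0, -1.0]]
```

servo_tool:
  moves:
    - {"delta_pos":[2.5,-0.9,0],"dr":[0,0,0],"claw":100}
    - {"delta_pos":[2.5,-0.9,0],"dr":[0,0,0],"claw":100}
    - {"delta_pos":[2.5,-0.9,0],"dr":[0,0,0],"claw":100}
    - {"delta_pos":[2.5,-0.9,0],"dr":[0,0,0],"claw":100}
    - {"delta_pos":[2.5,-0.9,0],"dr":[0,0,0],"claw":100}
    - {"delta_pos":[2.5,-0.9,0],"dr":[0,0,0],"claw":100}
    - {"delta_pos":[2.5,-0.9,0],"dr":[0,0,0],"claw":100}
    - {"delta_pos":[2.5,-0.9,0],"dr":[0,0,0],"claw":100}

```text
clock: 1.85
eef_pos: [0.337, -0.5103, 0.2485]
tool_rot: [0.992, 0.124, 0.0, 0.0]
ft_force: [0.6, -0.1, 0.4]
grip_width: 1.001
grasp_force: 0.0
```

servo_tool:
  moves:
    - {"delta_pos":[2.5,-0.9,0.5],"dr":[0,0,0],"claw":100}
    - {"delta_pos":[2.5,-0.9,0.5],"dr":[0,0,0],"claw":100}
    - {"delta_pos":[2.5,-0.9,0.5],"dr":[0,0,0],"claw":100}
    - {"delta_pos":[2.5,-0.9,0.5],"dr":[0,0,0],"claw":100}
    - {"delta_pos":[2.5,-0.9,0.5],"dr":[0,0,0],"claw":100}
    - {"delta_pos":[2.5,-0.9,0.5],"dr":[0,0,0],"claw":100}
    - {"delta_pos":[2.5,-0.9,0.5],"dr":[0,0,0],"claw":100}
    - {"delta_pos":[2.5,-0.9,0.5],"dr":[0,0,0],"claw":100}

```text
clock: 2.65
eef_pos: [0.5131, -0.3914, 0.2082]
tool_rot: [0.992, 0.124, 0.0, 0.0]
ft_force: [-0.2, -0.1, -0.4]
grip_width: 0.999
grasp_force: 0.0
```

servo_tool:
  moves:
    - {"delta_pos":[0,0,0],"dr":[0,0,-7.5],"claw":100}
    - {"delta_pos":[0,0,0],"dr":[0,0,-7.5],"claw":100}
    - {"delta_pos":[0,0,0],"dr":[0,0,-7.5],"claw":100}
    - {"delta_pos":[0,0,0],"dr":[0,0,-7.5],"claw":100}
    - {"delta_pos":[0,0,0],"dr":[0,0,-7.5],"claw":100}
    - {"delta_pos":[0,0,0],"dr":[0,0,-7.5],"claw":100}

```text
clock: 3.25
eef_pos: [0.5123, -0.392, 0.2083]
tool_rot: [0.868, 0.497, -0.0, 0.0]
ft_force: [0.6, -0.2, -0.9]
grip_width: 1.001
grasp_force: 0.0
```

servo_tool:
  moves:
    - {"delta_pos":[0,0,0],"dr":[0,0,-7.5],"claw":100}
    - {"delta_pos":[0,0,0],"dr":[0,0,-7.5],"claw":100}
    - {"delta_pos":[0,0,0],"dr":[0,0,-7.5],"claw":100}
    - {"delta_pos":[0,0,0],"dr":[0,0,-7.5],"claw":100}
    - {"delta_pos":[0,0,0],"dr":[0,0,-7.5],"claw":100}
    - {"delta_pos":[0,0,0],"dr":[0,0,-7.5],"claw":100}
    - {"delta_pos":[0,0,0],"dr":[0,0,0],"claw":100}

```text
clock: 3.95
eef_pos: [0.5122, -0.3921, 0.2083]
tool_rot: [0.614, 0.789, 0.0, -0.0]
ft_force: [-0.1, 0.5, -0.9]
grip_width: 0.996
grasp_force: 0.0
```

```bash
cat >> h.py <<'E'
def yaw():
    m=R.from_quat(bot.sense()['tool_rot']).as_matrix(); return np.degrees(np.arctan2(m[1,0],m[0,0]))
def totool(d):
    return R.from_quat(bot.sense()['tool_rot']).inv().apply(d)*100
E
python3 - <<'E'
from h import *
print(bot.sense()['eef_pos'],yaw())
save('wrist','w1.png')
for t in('clamp_mid','stage_top'):
    print(t,[(np.round(d['at'],4).tolist(),round(d['p'],2), wproj(d['at'])[0].round().tolist()) for d in bot.recognise('wrist',t)])
E
```

```text
[ 0.51219624 -0.39207345  0.20825576] 104.23307253531976
clamp_mid [([0.6751, -0.4401, 0.021], 0.8, [469.0, 299.0]), ([0.5056, -0.38, 0.0238], 0.64, [319.0, 201.0])]
stage_top [([0.6721, -0.4421, 0.0206], 0.92, [465.0, 300.0]), ([0.5069, -0.3787, 0.0224], 0.63, [321.0, 199.0])]
```

View pics/w1.png

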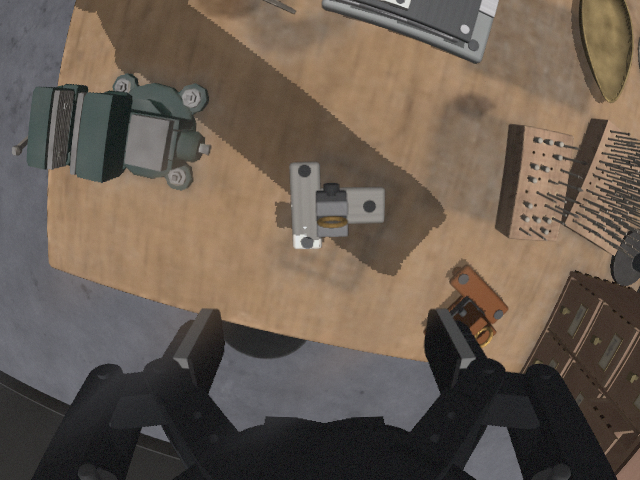

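The wrist view shows the T, nearly aligned: screws at (304,171), (307,242) and (369,206), with the clamp at about (331,215). The brown look-alike is off at (470,305).

Run:
```python
from h import *
s=[atz('wrist',p,.023) for p in((304,171),(307,242),(369,206))]
d=s[0]-s[1];x=s[2]-(s[0]+s[1])/2
print(np.linalg.norm(d),np.linalg.norm(x),np.degrees(np.arctan2(-d[0],d[1])),np.degrees(np.arctan2(x[1],x[0])))
o=(s[0]+s[1])/2+x*22/55
print('origin',o,'to tool cm',totool(o-bot.sense()['eef_pos']))
```

```text
0.0632976822386471 0.05491461756208939 15.695950049205672 15.437594156662277
origin [ 0.51687976 -0.38294376  0.023     ] to tool cm [ 0.77110794  0.67294154 18.53024864]
```

servo_tool:
  moves:
    - {"delta_pos":[0.66,0.68,1],"dr":[0,0,-1.35],"claw":100}
    - {"delta_pos":[0,0,2.5],"dr":[0,0,0],"claw":100}
    - {"delta_pos":[0,0,2.5],"dr":[0,0,0],"claw":100}
    - {"delta_pos":[0,0,2.5],"dr":[0,0,0],"claw":100}
    - {"delta_pos":[0,0,2.5],"dr":[0,0,0],"claw":100}
    - {"delta_pos":[0,0,2],"dr":[0,0,0],"claw":100}
    - {"delta_pos":[0,0,1.5],"dr":[0,0,0],"claw":100}
    - {"delta_pos":[0,0,0],"dr":[0,0,0],"claw":100}

```text
clock: 4.9
eef_pos: [0.5159, -0.3822, 0.0605]
tool_rot: [0.604, 0.797, 0.0, -0.002]
ft_force: [-1.0, 0.3, 0.3]
grip_width: 1.001
grasp_force: 0.0
```

Run:
```python
from h import *
print(bot.sense()['eef_pos'],yaw())
save('wrist','w2.png')
```

```text
[ 0.51593003 -0.38220785  0.06054892] 105.65212333019406
```

View pics/w2.png

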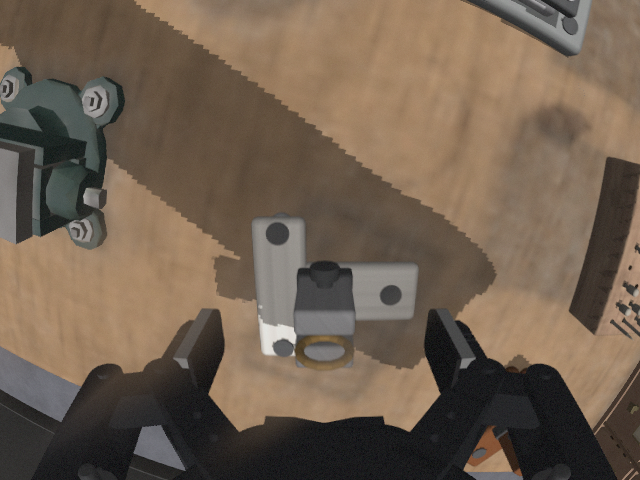

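The clamp lies centred between the open fingers (ring at 325,352; screws at 277,234, 284,347 and 391,295).

Run:
```python
from h import *
s=[atz('wrist',p,.023) for p in((277,234),(284,347),(391,295))]
d=s[0]-s[1];x=s[2]-(s[0]+s[1])/2
print(np.linalg.norm(d),np.linalg.norm(x),np.degrees(np.arctan2(-d[0],d[1])),np.degrees(np.arctan2(x[1],x[0])))
o=(s[0]+s[1])/2+x*22/55
print('origin',o,'to tool cm',totool(o-bot.sense()['eef_pos']))
```

```text
0.06394570506630082 0.05565842182614692 16.083094731562365 15.322454256279892
origin [ 0.51849427 -0.38468616  0.023     ] to tool cm [-0.21465057  0.11077036  3.92320711]
```

servo_tool:
  moves:
    - {"delta_pos":[0,0,0.8],"dr":[0,0,0],"claw":100}
    - {"delta_pos":[0,0,0.8],"dr":[0,0,0],"claw":100}
    - {"delta_pos":[0,0,0],"dr":[0,0,0],"claw":100}

```text
clock: 5.25
eef_pos: [0.5167, -0.3836, 0.0465]
tool_rot: [0.605, 0.797, -0.0, -0.001]
ft_force: [0.2, -0.6, 0.3]
grip_width: 0.998
grasp_force: 0.0
```

servo_tool:
  grip_force: 60
  moves:
    - {"delta_pos":[-0.15,0.12,0.1],"dr":[0,0,0],"claw":60}
    - {"delta_pos":[0,0,0],"dr":[0,0,0],"claw":40}
    - {"delta_pos":[0,0,0],"dr":[0,0,0],"claw":15}
    - {"delta_pos":[0,0,0],"dr":[0,0,0],"claw":15}
    - {"delta_pos":[0,0,0],"dr":[0,0,0],"claw":10}
    - {"delta_pos":[0,0,0],"dr":[0,0,0],"claw":10}
    - {"delta_pos":[0,0,0],"dr":[0,0,0],"claw":10}

```text
clock: 5.95
eef_pos: [0.5191, -0.3853, 0.0468]
tool_rot: [0.605, 0.797, -0.0, 0.0]
ft_force: [-0.1, -0.7, 3.1]
grip_width: 0.27
grasp_force: 60.8
```

Run:
```python
from h import *
s=bot.sense();print(s['eef_pos'],yaw(),s['ft_force'],s['grip_width'],s['grasp_force'],s['joint_pos'].round(2))
```

```text
[ 0.51909211 -0.38532288  0.04680771] 105.5996531324541 [-0.1421541  -0.70870308  3.12350024] 0.27041561028051603 60.79204514622688 [ 0.85  0.62 -0.38  1.71  0.29  0.87  0.62]
```

servo_tool:
  moves:
    - {"delta_pos":[0,0,-0.5],"dr":[0,0,0],"claw":10}
    - {"delta_pos":[0,0,-1.5],"dr":[0,0,0],"claw":10}
    - {"delta_pos":[0,0,-3],"dr":[0,0,0],"claw":10}
    - {"delta_pos":[0,0,-3],"dr":[0,0,0],"claw":10}
    - {"delta_pos":[0,0,-3],"dr":[0,0,0],"claw":10}
    - {"delta_pos":[0,0,-3],"dr":[0,0,0],"claw":10}
    - {"delta_pos":[0,0,-1],"dr":[0,0,0],"claw":10}
    - {"delta_pos":[0,0,0],"dr":[0,0,6.2],"claw":10}

```text
clock: 6.75
eef_pos: [0.5197, -0.3853, 0.1985]
tool_rot: [0.648, 0.762, 0.0, 0.002]
ft_force: [0.2, 0.8, -3.7]
grip_width: 0.27
grasp_force: 60.0
```

servo_tool:
  moves:
    - {"delta_pos":[0,0,0],"dr":[0,0,6.2],"claw":10}
    - {"delta_pos":[0,0,0],"dr":[0,0,6.2],"claw":10}
    - {"delta_pos":[2,0.2,0],"dr":[0,0,0],"claw":10}
    - {"delta_pos":[3,0.2,0],"dr":[0,0,0],"claw":10}
    - {"delta_pos":[3,0.2,0],"dr":[0,0,0],"claw":10}
    - {"delta_pos":[3,0.2,0],"dr":[0,0,0],"claw":10}
    - {"delta_pos":[2,0,0],"dr":[0,0,0],"claw":10}
    - {"delta_pos":[0,0,0],"dr":[0,0,0],"claw":10}

```text
clock: 7.55
eef_pos: [0.5341, -0.2493, 0.1958]
tool_rot: [0.722, 0.692, 0.001, -0.002]
ft_force: [-0.1, 0.5, -4.0]
grip_width: 0.271
grasp_force: 60.0
```

servo_tool:
  moves:
    - {"delta_pos":[0,0,0],"dr":[0,0,0],"claw":10}
    - {"delta_pos":[0,0,0],"dr":[0,0,0],"claw":10}

```text
clock: 7.75
eef_pos: [0.533, -0.2565, 0.1959]
tool_rot: [0.726, 0.688, -0.001, -0.0]
ft_force: [-0.3, -0.4, -3.1]
grip_width: 0.27
grasp_force: 60.0
```

Run:
```python
from h import *
s=bot.sense();print(s['eef_pos'],yaw(),s['ft_force'],s['moment'],s['grip_width'],s['grasp_force'])
save('wrist','w3.png')
```

```text
[ 0.53297583 -0.2565491   0.19592034] 86.96249966700896 [-0.34692925 -0.41737702 -3.05558715] [-0.04474044  0.02768619 -0.02664764] 0.2697489179944782 59.97524857521057
```

View pics/w3.png

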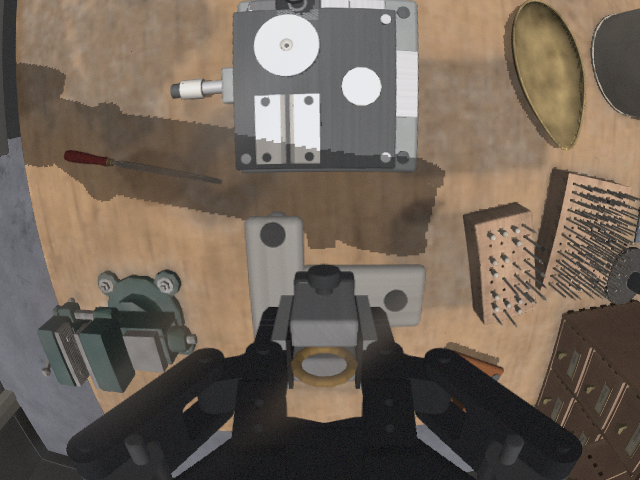

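The wrist view shows the held top below: screw (273,234), tongue screw (397,300). The seats are above: cone dimple (286,44), groove centreline near x=287 and rows 94-163, flat pad (361,86).

```bash
cat > seats.py <<'E'
from h import *
from scipy.optimize import least_squares
def circ(im,seed,z,lo=170):
    g=cv2.cvtColor(im,cv2.COLOR_BGR2GRAY); m=(g>lo).astype(np.uint8)
    n,l=cv2.connectedComponents(m); k=l[seed[1],seed[0]]
    c=max(cv2.findContours((l==k).astype(np.uint8),cv2.RETR_EXTERNAL,cv2.CHAIN_APPROX_NONE)[0],key=len)[:,0]
    P=np.array([atz('wrist',p,z)[:2] for p in c.astype(float)])
    f=least_squares(lambda q:np.hypot(*(P-q[:2]).T)-q[2],[*P.mean(0),.02],loss='soft_l1',f_scale=.0005)
    return f.x
E
python3 - <<'E'
from seats import *
im=cv2.imread('pics/w3.png')
c=circ(im,(270,60),.044);f=circ(im,(361,86),.0415)
print('cone',c,'flat',f)
print('dimple',atz('wrist',(286,44),.044))
h=[atz('wrist',p,.044) for p in((264,101),(315,101),(262,157),(309,157),(287,98),(286,160))]; print(np.round(h,4).tolist())
d=f[:2]-c[:2]; print(np.linalg.norm(d),np.hypot(.055,.032)); b=np.arctan2(d[1],d[0])-np.arctan2(-32,55);print('yaw',np.degrees(b))
for Y in(b,np.radians(-3)):
    Rm=np.array([[np.cos(Y),-np.sin(Y)],[np.sin(Y),np.cos(Y)]])
    print('origin',c[:2]-Rm@[-.022,.032],f[:2]-Rm@[.033,0])
s=bot.sense();z=s['eef_pos'][2]-.0468+.023
T=[atz('wrist',p,z) for p in((273,234),(397,300))]
print('held',np.round(T,4).tolist(),[totool(t-s['eef_pos']).round(2).tolist() for t in T])
# foot edges: corners of base
E
```

```text
cone [ 0.51310773 -0.11542715  0.02378914] flat [ 0.56665833 -0.15008181  0.01430075]
dimple [ 0.5132511  -0.11532897  0.044     ]
[[0.4945, -0.1574, 0.044], [0.532, -0.1603, 0.044], [0.4898, -0.1995, 0.044], [0.5252, -0.202, 0.044], [0.5117, -0.1566, 0.044], [0.5078, -0.2032, 0.044]]
0.06378567540872335 0.06363175307973214
yaw -2.7168378860814046
origin [ 0.5335662  -0.14843398] [ 0.53369543 -0.14851761]
origin [ 0.53340283 -0.14853469] [ 0.53370356 -0.14835472]
held [[0.5136, -0.2206, 0.1722], [0.5672, -0.2555, 0.1722]] [[3.51, -2.13, 2.38], [0.32, 3.41, 2.38]]
```

servo_tool:
  moves:
    - {"delta_pos":[1.5,0,0],"dr":[0,0,-0.2],"claw":10}
    - {"delta_pos":[2.5,0,0],"dr":[0,0,0],"claw":10}
    - {"delta_pos":[2.5,0,0],"dr":[0,0,0],"claw":10}
    - {"delta_pos":[2.5,0,0],"dr":[0,0,0],"claw":10}
    - {"delta_pos":[1.5,0,0],"dr":[0,0,0],"claw":10}
    - {"delta_pos":[0,0,2],"dr":[0,0,0],"claw":10}
    - {"delta_pos":[0,0,2],"dr":[0,0,0],"claw":10}
    - {"delta_pos":[0,0,2],"dr":[0,0,0],"claw":10}

```text
clock: 8.6
eef_pos: [0.5389, -0.1507, 0.1359]
tool_rot: [0.724, 0.69, -0.0, 0.0]
ft_force: [0.9, 0.1, -4.2]
grip_width: 0.271
grasp_force: 60.0
```

servo_tool:
  moves:
    - {"delta_pos":[0,0,1],"dr":[0,0,0],"claw":10}
    - {"delta_pos":[0,0,1],"dr":[0,0,0],"claw":10}
    - {"delta_pos":[0,0,0],"dr":[0,0,0],"claw":10}
    - {"delta_pos":[0,0,0],"dr":[0,0,0],"claw":10}
    - {"delta_pos":[0,0,0],"dr":[0,0,0],"claw":10}
    - {"delta_pos":[0,0,0],"dr":[0,0,0],"claw":10}

```text
clock: 9.2
eef_pos: [0.5394, -0.1509, 0.1172]
tool_rot: [0.724, 0.69, 0.0, 0.001]
ft_force: [-0.6, 0.0, -3.6]
grip_width: 0.276
grasp_force: 59.9
```

Run:
```python
from h import *
s=bot.sense();print(s['eef_pos'],yaw(),s['ft_force'],s['moment'],R.from_quat(s['tool_rot']).as_matrix()[:,2])
save('wrist','w4.png')
s=bot.sense();print(s['eef_pos'],yaw(),s['ft_force'],s['moment'])
```

```text
[ 0.53940213 -0.15085711  0.11717103] 87.20314957142944 [-6.09545221e-01  3.03274822e-03 -3.64093299e+00] [-0.03249158  0.01500241  0.00125616] [ 1.63786322e-03 -6.22268987e-04 -9.99998465e-01]
[ 0.53924687 -0.15084157  0.11701075] 87.2004711376653 [-0.28973338 -0.3804816  -4.09341087] [ 0.00279275 -0.02585522  0.01878673]
```

View pics/w4.png

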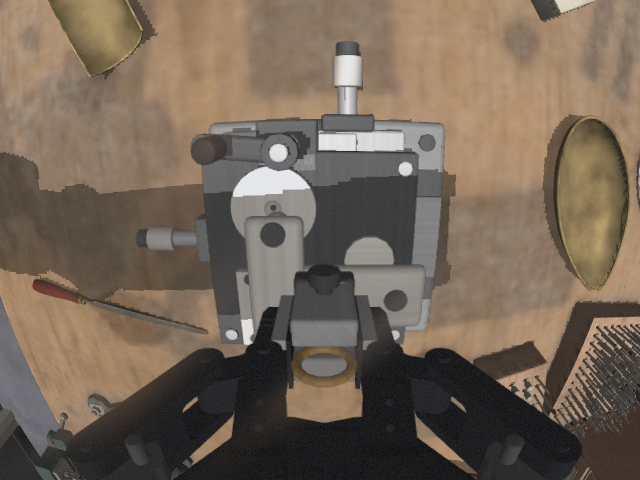

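The button shows behind the crossbar: dimple (272,208), rim left (231,206) and right (316,206). The flat pad is partly visible at (369,250). The knob is at (208,149) and the pivot at (278,152).

```bash
python3 - <<'E'
from seats import *
im=cv2.imread('pics/w4.png'); s=bot.sense()
h=im[232:237,240:310].mean(2).mean(0); 
d=atz('wrist',(272.5,208),.044); print('dimple',d)
rim=np.array([atz('wrist',p,.044)[:2] for p in((231,206),(316,206),(273,166),(241,180),(305,180))])
f=least_squares(lambda q:np.hypot(*(rim-q[:2]).T)-.024,[*rim.mean(0)]).x;print('rim fit',f,np.hypot(*(rim-f).T))
z=s['eef_pos'][2]-.0468+.023
T=[totool(atz('wrist',p,z)-s['eef_pos']) for p in((273,234),(397,300))]
o=(T[0]-[3.2,-2.2,0]+T[1]-[0,3.3,0])/2; print('held off',o, T)
for c in(d[:2],f):
    for b in(-2.75,):
        b=np.radians(b);Rm=np.array([[np.cos(b),-np.sin(b)],[np.sin(b),np.cos(b)]])
        so=c-Rm@[-.022,.032]; print('seat o',so,'move',totool(np.r_[so-s['eef_pos'][:2],0])[:2]-o[:2])
for k,p,zz in(('knob',(208,149),.093),('piv',(278,152),.075)): print(k,atz('wrist',p,zz))
E
python3 - <<'E'
import cv2
im=cv2.imread('pics/w4.png')[120:340,200:440]
cv2.imwrite('pics/c4.png',cv2.resize(im,None,fx=2.7,fy=2.7,interpolation=cv2.INTER_CUBIC))
E
```

```text
dimple [ 0.51296358 -0.11506162  0.044     ]
rim fit [ 0.51321344 -0.11555161] [0.02402315 0.02393136 0.02394391 0.02398152 0.02410712]
held off [0.31235188 0.09018734 2.37995641] [array([ 3.5132136 , -2.13223231,  2.37551374]), array([0.31149016, 3.41260698, 2.38439908])]
seat o [ 0.53340294 -0.14808029] move [-0.06509617 -0.68736872]
seat o [ 0.5336528  -0.14857027] move [-0.11281594 -0.66001928]
knob [ 0.49526436 -0.07644108  0.093     ]
piv [ 0.52230636 -0.08166379  0.075     ]
```

View pics/c4.png

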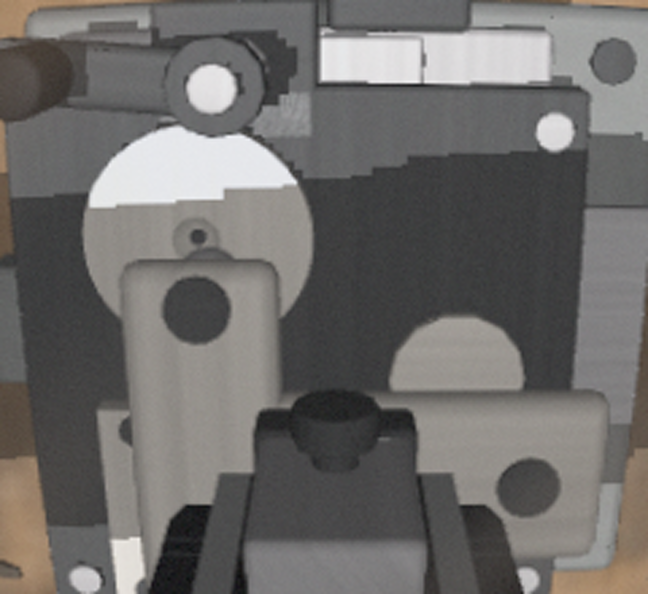

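servo_tool:
  moves:
    - {"delta_pos":[0,-0.33,0],"dr":[0,0,0],"claw":10}
    - {"delta_pos":[-0.09,-0.33,0.5],"dr":[0,0,0],"claw":10}
    - {"delta_pos":[0,0,0.8],"dr":[0,0,0],"claw":10}
    - {"delta_pos":[0,0,0.5],"dr":[0,0,0],"claw":10}
    - {"delta_pos":[0,0,0],"dr":[0,0,0],"claw":10}
    - {"delta_pos":[0,0,0],"dr":[0,0,0],"claw":10}
    - {"delta_pos":[0,0,0],"dr":[0,0,0],"claw":10}
    - {"delta_pos":[0,0,0],"dr":[0,0,0],"claw":10}

```text
clock: 10.05
eef_pos: [0.5324, -0.1513, 0.0985]
tool_rot: [0.724, 0.69, 0.0, 0.0]
ft_force: [-0.3, 0.8, -3.3]
grip_width: 0.269
grasp_force: 59.9
```

Run:
```python
from seats import *
s=bot.sense();print(s['eef_pos'],yaw(),s['ft_force'],s['moment'],R.from_quat(s['tool_rot']).as_matrix()[:,2])
print(totool(np.array([.5326,-.1515,.0883])-s['eef_pos']))
im=save('wrist','w5.png')
```

```text
[ 0.53242365 -0.15129204  0.09853237] 87.20907681501457 [-0.28050798  0.77060271 -3.27596149] [-0.04988531 -0.04342314 -0.01760568] [ 5.80042623e-04 -2.09165813e-04 -9.99999810e-01]
[-0.01972784  0.01802297  1.02325164]
```

servo_tool:
  moves:
    - {"delta_pos":[0,0,0.2],"dr":[0,0,0],"claw":10}
    - {"delta_pos":[0,0,0.2],"dr":[0,0,0],"claw":10}
    - {"delta_pos":[0,0,0.1],"dr":[0,0,0],"claw":10}
    - {"delta_pos":[0,0,0.1],"dr":[0,0,0],"claw":10}
    - {"delta_pos":[0,0,0],"dr":[0,0,0],"claw":10}
    - {"delta_pos":[0,0,0],"dr":[0,0,0],"claw":10}

```text
clock: 10.7
eef_pos: [0.5322, -0.1513, 0.0923]
tool_rot: [0.724, 0.69, 0.0, 0.0]
ft_force: [-0.1, 0.2, -4.2]
grip_width: 0.265
grasp_force: 59.9
```

servo_tool:
  moves:
    - {"delta_pos":[0,0,0.1],"dr":[0,0,0],"claw":10}
    - {"delta_pos":[0,0,0],"dr":[0,0,0],"claw":10}
    - {"delta_pos":[0,0,0],"dr":[0,0,0],"claw":10}

```text
clock: 11.0
eef_pos: [0.5321, -0.1513, 0.0913]
tool_rot: [0.724, 0.69, -0.0, 0.0]
ft_force: [-0.8, -0.6, -4.2]
grip_width: 0.272
grasp_force: 59.9
```

servo_tool:
  moves:
    - {"delta_pos":[0,0,0.1],"dr":[0,0,0],"claw":10}
    - {"delta_pos":[0,0,0],"dr":[0,0,0],"claw":10}
    - {"delta_pos":[0,0,0],"dr":[0,0,0],"claw":10}

```text
clock: 11.3
eef_pos: [0.5321, -0.1513, 0.0902]
tool_rot: [0.724, 0.69, -0.0, -0.0]
ft_force: [-0.5, 0.4, -2.6]
grip_width: 0.272
grasp_force: 59.9
```

Run:
```python
from h import *
s=bot.sense();print(s['eef_pos'],yaw(),s['ft_force'],s['moment'])
```

```text
[ 0.53208768 -0.15128078  0.09024646] 87.21061028852763 [-0.47498666  0.40251866 -2.55447915] [-0.02203267 -0.04987408  0.00136926]
```

servo_tool:
  moves:
    - {"delta_pos":[0,0,0.05],"dr":[0,0,0],"claw":10}
    - {"delta_pos":[0,0,0],"dr":[0,0,0],"claw":10}
    - {"delta_pos":[0,0,0],"dr":[0,0,0],"claw":10}

```text
clock: 11.6
eef_pos: [0.5321, -0.1513, 0.0898]
tool_rot: [0.724, 0.69, -0.0, 0.0]
ft_force: [-0.1, 0.8, -3.7]
grip_width: 0.269
grasp_force: 59.9
```

Run:
```python
from h import *
s=bot.sense();print(s['eef_pos'],yaw(),s['ft_force'],s['moment'],totool(s['ft_force']))
```

```text
[ 0.5321411  -0.15127554  0.08981219] 87.21185747141378 [-0.13963806  0.80783844 -3.70825643] [-0.05672578  0.02486655 -0.00339194] [ 80.05196991 -17.89142112 370.81566033]
```

servo_tool:
  moves:
    - {"delta_pos":[0,0,0.05],"dr":[0,0,0],"claw":10}
    - {"delta_pos":[0,0,0],"dr":[0,0,0],"claw":10}
    - {"delta_pos":[0,0,0],"dr":[0,0,0],"claw":10}

```text
clock: 11.9
eef_pos: [0.5321, -0.1513, 0.0893]
tool_rot: [0.724, 0.69, -0.0, 0.0]
ft_force: [-0.2, 0.5, -4.1]
grip_width: 0.272
grasp_force: 59.9
```

servo_tool:
  moves:
    - {"delta_pos":[0,0,0.05],"dr":[0,0,0],"claw":10}
    - {"delta_pos":[0,0,0],"dr":[0,0,0],"claw":10}
    - {"delta_pos":[0,0,0],"dr":[0,0,0],"claw":10}

```text
clock: 12.2
eef_pos: [0.5324, -0.1513, 0.089]
tool_rot: [0.724, 0.69, 0.0, 0.0]
ft_force: [0.2, -0.0, -3.6]
grip_width: 0.268
grasp_force: 60.1
```

Run:
```python
from h import *
s=bot.sense();print(s['eef_pos'],yaw(),s['ft_force'],s['moment'])
```

```text
[ 0.53238244 -0.15130278  0.08895832] 87.20948946881029 [ 0.1976552  -0.01612501 -3.61843223] [-0.03554583 -0.04836443  0.03516417]
```

servo_tool:
  moves:
    - {"delta_pos":[0,0,0.05],"dr":[0,0,0],"claw":10}
    - {"delta_pos":[0,0,0],"dr":[0,0,0],"claw":10}
    - {"delta_pos":[0,0,0],"dr":[0,0,0],"claw":10}

```text
clock: 12.5
eef_pos: [0.5326, -0.1513, 0.0886]
tool_rot: [0.724, 0.69, 0.0, 0.0]
ft_force: [1.2, 0.1, -0.5]
grip_width: 0.274
grasp_force: 60.3
```

Run:
```python
from h import *
s=bot.sense();print(s['eef_pos'],yaw(),s['ft_force'],s['moment'])
```

```text
[ 0.53260346 -0.15130887  0.08862331] 87.21179865942332 [ 1.18537285  0.08836891 -0.4766636 ] [ 0.03045181 -0.08275664  0.01996423]
```

servo_tool:
  moves:
    - {"delta_pos":[0,0,0.05],"dr":[0,0,0],"claw":10}
    - {"delta_pos":[0,0,0],"dr":[0,0,0],"claw":10}
    - {"delta_pos":[0,0,0],"dr":[0,0,0],"claw":10}

```text
clock: 12.8
eef_pos: [0.5327, -0.1513, 0.0883]
tool_rot: [0.724, 0.69, 0.0, 0.001]
ft_force: [1.3, -0.6, 2.6]
grip_width: 0.272
grasp_force: 60.7
```

Run:
```python
from h import *
s=bot.sense();print(s['eef_pos'],yaw(),s['ft_force'],s['moment'])
```

```text
[ 0.53273152 -0.15131873  0.08833731] 87.2108406381095 [ 1.25146602 -0.63875453  2.62557539] [ 0.06205806 -0.06172445 -0.01743649]
```

servo_tool:
  moves:
    - {"delta_pos":[0,0.05,0],"dr":[0,0,0],"claw":10}
    - {"delta_pos":[0,0,0],"dr":[0,0,0],"claw":10}
    - {"delta_pos":[0,0,0],"dr":[0,0,0],"claw":10}

```text
clock: 13.1
eef_pos: [0.5328, -0.1514, 0.0883]
tool_rot: [0.724, 0.69, 0.0, 0.0]
ft_force: [0.3, 0.4, 6.2]
grip_width: 0.27
grasp_force: 61.1
```

Run:
```python
from h import *
s=bot.sense();print(s['eef_pos'],yaw(),s['ft_force'],s['moment'])
```

```text
[ 0.53284888 -0.15137965  0.08829024] 87.20468509738188 [0.25851036 0.39158547 6.21169926] [0.18232164 0.22418147 0.03614505]
```

servo_tool:
  moves:
    - {"delta_pos":[0,0,0.03],"dr":[0,0,0],"claw":10}
    - {"delta_pos":[0,0,0],"dr":[0,0,0],"claw":10}
    - {"delta_pos":[0,0,0],"dr":[0,0,0],"claw":10}

```text
clock: 13.4
eef_pos: [0.5329, -0.1513, 0.0882]
tool_rot: [0.724, 0.69, -0.0, 0.0]
ft_force: [-0.9, 0.0, 7.0]
grip_width: 0.267
grasp_force: 61.4
```

Run:
```python
from h import *
s=bot.sense();print(s['eef_pos'],yaw(),s['ft_force'],s['moment'])
```

```text
[ 0.53287703 -0.15134593  0.08824818] 87.20861653253849 [-0.93633429  0.0122327   6.95128026] [ 0.14001996  0.40621827 -0.07139179]
```

servo_tool:
  moves:
    - {"delta_pos":[0,0.08,0],"dr":[0,0,0],"claw":10}
    - {"delta_pos":[0,0,0],"dr":[0,0,0],"claw":10}
    - {"delta_pos":[0,0,0],"dr":[0,0,0],"claw":10}

```text
clock: 13.7
eef_pos: [0.533, -0.1514, 0.0882]
tool_rot: [0.724, 0.69, -0.001, -0.0]
ft_force: [-1.5, 0.6, 8.3]
grip_width: 0.274
grasp_force: 61.5
```

Run:
```python
from h import *
s=bot.sense();print(s['eef_pos'],yaw(),s['ft_force'],s['moment'],R.from_quat(s['tool_rot']).as_matrix()[:,2])
```

```text
[ 0.53297083 -0.1513644   0.08816793] 87.2003252244704 [-1.48068886  0.59524401  8.31854712] [ 0.27355438  0.59942881 -0.01295188] [-1.29238003e-03 -4.29086251e-04 -9.99999073e-01]
```

servo_tool:
  moves:
    - {"delta_pos":[0.08,-0.08,0],"dr":[0,0,0],"claw":10}
    - {"delta_pos":[0,0,0],"dr":[0,0,0],"claw":10}
    - {"delta_pos":[0,0,0],"dr":[0,0,0],"claw":10}

```text
clock: 14.0
eef_pos: [0.5329, -0.1513, 0.0882]
tool_rot: [0.724, 0.69, -0.0, 0.001]
ft_force: [-1.3, -0.6, 6.8]
grip_width: 0.271
grasp_force: 61.2
```

Run:
```python
from h import *
s=bot.sense();print(s['eef_pos'],yaw(),s['ft_force'],s['moment'],R.from_quat(s['tool_rot']).as_matrix()[:,2])
```

```text
[ 0.53285709 -0.15127045  0.08823944] 87.19170152634514 [-1.33176159 -0.57768572  6.76068282] [-0.15392611  0.34284396  0.02467777] [ 4.19933009e-04 -1.33866657e-03 -9.99999016e-01]
```

servo_tool:
  moves:
    - {"delta_pos":[-0.16,0,0],"dr":[0,0,0],"claw":10}
    - {"delta_pos":[0,0,0],"dr":[0,0,0],"claw":10}
    - {"delta_pos":[0,0,0],"dr":[0,0,0],"claw":10}

```text
clock: 14.3
eef_pos: [0.5329, -0.1514, 0.0882]
tool_rot: [0.724, 0.69, 0.0, -0.0]
ft_force: [-0.7, 0.5, 7.2]
grip_width: 0.269
grasp_force: 61.3
```

Run:
```python
from h import *
s=bot.sense();print(s['eef_pos'],yaw(),s['ft_force'],s['moment'],R.from_quat(s['tool_rot']).as_matrix()[:,2])
```

```text
[ 0.53288243 -0.15138897  0.08819223] 87.2210760763547 [-0.65872619  0.45618214  7.23407412] [ 0.43895895  0.38456229 -0.02298099] [ 3.35134069e-04  5.08059144e-04 -9.99999815e-01]
```

servo_tool:
  moves:
    - {"delta_pos":[0.12,-0.05,0],"dr":[0,0,0],"claw":10}
    - {"delta_pos":[0,0,0],"dr":[0,0,0],"claw":10}
    - {"delta_pos":[0,0,0],"dr":[0,0,0],"claw":10}

```text
clock: 14.6
eef_pos: [0.5328, -0.1513, 0.0883]
tool_rot: [0.724, 0.69, 0.0, 0.001]
ft_force: [-0.1, -0.2, 6.0]
grip_width: 0.271
grasp_force: 61.1
```

Run:
```python
from h import *
s=bot.sense();print(s['eef_pos'],yaw(),s['ft_force'],s['moment'],R.from_quat(s['tool_rot']).as_matrix()[:,2])
```

```text
[ 0.53280158 -0.15129552  0.08825342] 87.20499434273445 [-0.09947584 -0.16692651  5.9964102 ] [0.04406628 0.16743853 0.0548005 ] [ 1.38944820e-03 -9.26365180e-04 -9.99998606e-01]
```

servo_tool:
  grip_force: 20
  moves:
    - {"delta_pos":[0,0,0],"dr":[0,0,0],"claw":10}
    - {"delta_pos":[0,0,0],"dr":[0,0,0],"claw":24}
    - {"delta_pos":[0,0,0],"dr":[0,0,0],"claw":28}
    - {"delta_pos":[0,0,0],"dr":[0,0,0],"claw":32}
    - {"delta_pos":[0,0,0],"dr":[0,0,0],"claw":40}
    - {"delta_pos":[0,0,0],"dr":[0,0,0],"claw":50}
    - {"delta_pos":[0,0,0],"dr":[0,0,0],"claw":60}
    - {"delta_pos":[0,0,0],"dr":[0,0,0],"claw":60}

```text
clock: 15.4
eef_pos: [0.5319, -0.1508, 0.0872]
tool_rot: [0.724, 0.69, -0.0, -0.0]
ft_force: [-0.2, 0.0, 0.8]
grip_width: 0.601
grasp_force: 0.0
```

Run:
```python
from h import *
s=bot.sense();print(s['eef_pos'],yaw(),s['ft_force'],s['moment'],s['grip_width'],s['grasp_force'])
save('wrist','w6.png')
```

```text
[ 0.53185169 -0.15081558  0.08723059] 87.21178153949542 [-0.2377883   0.04345314  0.77372381] [0.00780227 0.06616585 0.00567715] 0.6005585165270514 0.0
```

View pics/w6.png

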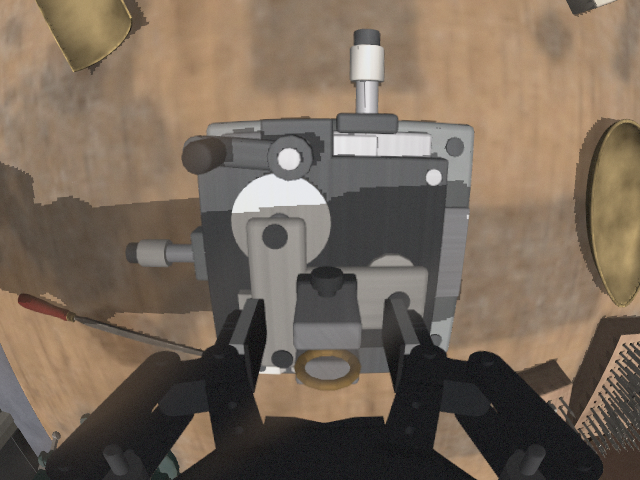

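The top sits aligned on the stage. Screws are at (275,237), (282,359) and (400,298), and the clamp stands free between the open fingers. The keeper knob is at about (200,154), with the pivot at (289,158).

Run:
```python
from h import *
s=[atz('wrist',p,.0645) for p in((275,237),(282,359),(400,298))]
d=s[0]-s[1];x=s[2]-(s[0]+s[1])/2
print(np.linalg.norm(d),np.linalg.norm(x),np.degrees(np.arctan2(-d[0],d[1])),np.degrees(np.arctan2(x[1],x[0])))
print('seated origin',(s[0]+s[1])/2+x*22/55)
k=atz('wrist',(200,154),.093);p=atz('wrist',(289,158),.078);print('knob',k,'pivot',p,np.linalg.norm((k-p)[:2]),np.degrees(np.arctan2(*(k-p)[1::-1])))
print('clampscrew',atz('wrist',(326,268),.09))
print(bot.sense()['joint_pos'].round(2))
```

```text
0.06373567903398392 0.055675382646662386 -2.843673618818353 -0.2555919187841194
seated origin [ 0.53390916 -0.14771958  0.0645    ]
knob [ 0.49443476 -0.07610981  0.093     ] pivot [ 0.52295428 -0.08141183  0.078     ] 0.029008181151539563 169.46846562557664
clampscrew [ 0.53455264 -0.12020977  0.09      ]
[ 0.55  0.43 -0.43  1.92  0.24  0.84 -0.06]
```

servo_tool:
  moves:
    - {"delta_pos":[0,0,-0.5],"dr":[0,0,0],"claw":70}
    - {"delta_pos":[0,0,-1.5],"dr":[0,0,0],"claw":70}
    - {"delta_pos":[0,0,-2],"dr":[0,0,0],"claw":70}
    - {"delta_pos":[0,0,-2],"dr":[0,0,0],"claw":70}
    - {"delta_pos":[0,0,-2],"dr":[0,0,0],"claw":70}
    - {"delta_pos":[0,0,-2],"dr":[0,0,0],"claw":70}
    - {"delta_pos":[0,0,-1],"dr":[0,0,0],"claw":70}
    - {"delta_pos":[0,0,0],"dr":[0,0,0],"claw":50}

```text
clock: 16.25
eef_pos: [0.5334, -0.151, 0.1998]
tool_rot: [0.724, 0.69, 0.001, 0.002]
ft_force: [0.1, 0.4, 0.9]
grip_width: 0.549
grasp_force: 0.0
```

servo_tool:
  moves:
    - {"delta_pos":[1.5,-0.6,0],"dr":[0,0,0],"claw":0}
    - {"delta_pos":[2.2,-0.9,0],"dr":[0,0,0],"claw":0}
    - {"delta_pos":[2.2,-0.9,0],"dr":[0,0,0],"claw":0}
    - {"delta_pos":[2.2,-0.9,0],"dr":[0,0,0],"claw":0}
    - {"delta_pos":[1.7,-0.7,0],"dr":[0,0,0],"claw":0}
    - {"delta_pos":[0,0,0],"dr":[0,0,7],"claw":0}
    - {"delta_pos":[0,0,0],"dr":[0,0,7],"claw":0}
    - {"delta_pos":[0,0,0],"dr":[0,0,7],"claw":0}

```text
clock: 17.05
eef_pos: [0.4953, -0.0495, 0.1962]
tool_rot: [0.839, 0.545, -0.001, -0.001]
ft_force: [-0.0, 0.1, 0.5]
grip_width: 0.002
grasp_force: 0.0
```

servo_tool:
  moves:
    - {"delta_pos":[0,0,0],"dr":[0,0,7],"claw":0}
    - {"delta_pos":[0,0,0],"dr":[0,0,7],"claw":0}
    - {"delta_pos":[0,0,0],"dr":[0,0,7],"claw":0}
    - {"delta_pos":[0,0,0],"dr":[0,0,7],"claw":0}
    - {"delta_pos":[0,0,0],"dr":[0,0,7],"claw":0}
    - {"delta_pos":[0,0,0],"dr":[0,0,7],"claw":0}
    - {"delta_pos":[0,0,0],"dr":[0,0,7],"claw":0}
    - {"delta_pos":[0,0,0],"dr":[0,0,7],"claw":0}

```text
clock: 17.85
eef_pos: [0.4954, -0.0497, 0.1961]
tool_rot: [0.996, 0.087, -0.002, -0.0]
ft_force: [-0.5, -0.3, 0.1]
grip_width: 0.001
grasp_force: 0.0
```

servo_tool:
  moves:
    - {"delta_pos":[0,0,0],"dr":[0,0,7],"claw":0}
    - {"delta_pos":[0,0,0],"dr":[0,0,7],"claw":0}
    - {"delta_pos":[0,0,0],"dr":[0,0,7],"claw":0}
    - {"delta_pos":[0,0,0],"dr":[0,0,0],"claw":0}
    - {"delta_pos":[0,0,0],"dr":[0,0,0],"claw":0}
    - {"delta_pos":[0,0,0],"dr":[0,0,0],"claw":0}

```text
clock: 18.45
eef_pos: [0.4964, -0.0506, 0.197]
tool_rot: [0.996, -0.093, -0.001, -0.0]
ft_force: [0.2, -0.1, -0.6]
grip_width: -0.003
grasp_force: 0.0
```

Run:
```python
from h import *
s=bot.sense();print(s['eef_pos'],yaw(),s['ft_force'],s['grip_width'],s['joint_pos'].round(2))
save('wrist','w7.png')
for t in('keeper','stage_top'):
    print(t,[(np.round(d['at'],4).tolist(),round(d['p'],2), wproj(d['at'])[0].round().tolist()) for d in bot.recognise('wrist',t)])
print(totool(np.array([.4982,-.051,.094])-s['eef_pos']))
print(wproj([[.4944,-.0761,.093],[.5228,-.082,.078]]))
```

```text
[ 0.49644708 -0.05057882  0.19702603] -10.664983865783624 [ 0.2097041  -0.08116789 -0.56436942] -0.0032863272451848814 [ 0.3   0.19 -0.32  1.94  0.07  1.02 -1.81]
keeper [([0.5075, -0.0798, 0.0715], 0.7, [363.0, 215.0])]
stage_top [([0.5305, -0.143, 0.0625], 0.79, [441.0, 167.0]), ([0.6658, -0.415, 0.0218], 0.74, [636.0, 11.0])]
[1.82123785e-01 8.50329271e-03 1.03025676e+01]
[[363.4186297  243.24361136]
 [363.18488792 195.40458572]]
```

servo_tool:
  moves:
    - {"delta_pos":[0.18,0,2],"dr":[0,0,0],"claw":0}
    - {"delta_pos":[0,0,2],"dr":[0,0,0],"claw":0}
    - {"delta_pos":[0,0,2],"dr":[0,0,0],"claw":0}
    - {"delta_pos":[0,0,2],"dr":[0,0,0],"claw":0}
    - {"delta_pos":[0,0,1.5],"dr":[0,0,0],"claw":0}
    - {"delta_pos":[0,0,0.6],"dr":[0,0,0],"claw":0}
    - {"delta_pos":[0,0,0],"dr":[0,0,0],"claw":0}
    - {"delta_pos":[0,0,0],"dr":[0,0,0],"claw":0}

```text
clock: 19.4
eef_pos: [0.4993, -0.0514, 0.0971]
tool_rot: [0.996, -0.094, 0.001, 0.0]
ft_force: [0.4, -0.3, -0.2]
grip_width: 0.001
grasp_force: 0.0
```

Run:
```python
from h import *
s=bot.sense();print(s['eef_pos'],yaw(),s['ft_force'],s['moment'])
save('wrist','w8.png')
print(totool(np.array([.4982,-.051,.094])-s['eef_pos']))
```

```text
[ 0.49931155 -0.05141266  0.09710009] -10.788580824230202 [ 0.44002684 -0.29267014 -0.17118593] [-0.03077665 -0.03524621 -0.02667523]
[-0.11747092 -0.01970168  0.30980054]
```

View pics/w8.png

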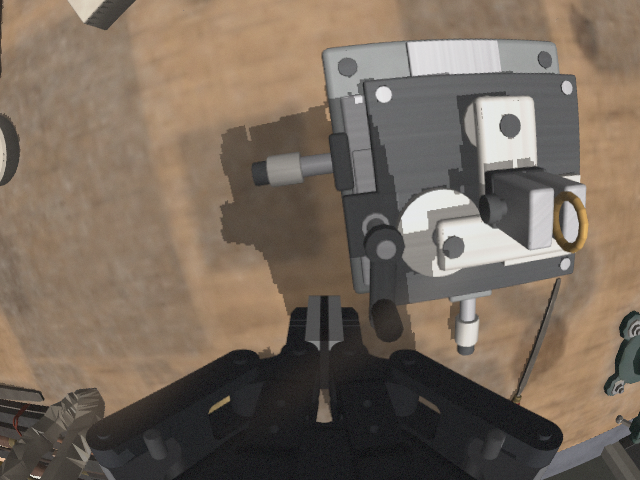

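The view shows the shut fingers at (325,330), the knob to their right at (387,325), the pivot at (383,243), and the top seated square on the plate. I'll push along the arc.

servo_tool:
  moves:
    - {"delta_pos":[0,0.2,0.2],"dr":[0,0,0],"claw":0}
    - {"delta_pos":[0,0.3,0],"dr":[0,0,0],"claw":0}
    - {"delta_pos":[0,0.2,0],"dr":[0,0,0],"claw":0}
    - {"delta_pos":[0,0,0],"dr":[0,0,0],"claw":0}

```text
clock: 19.85
eef_pos: [0.4975, -0.0587, 0.0947]
tool_rot: [0.996, -0.094, 0.0, 0.0]
ft_force: [0.5, -0.8, -0.1]
grip_width: 0.0
grasp_force: 0.0
```

servo_tool:
  moves:
    - {"delta_pos":[-0.12,0.19,0],"dr":[0,0,-3.5],"claw":0}
    - {"delta_pos":[-0.12,0.19,0],"dr":[0,0,-3.5],"claw":0}
    - {"delta_pos":[-0.12,0.19,0],"dr":[0,0,-3.5],"claw":0}
    - {"delta_pos":[-0.12,0.19,0],"dr":[0,0,-3.5],"claw":0}
    - {"delta_pos":[-0.12,0.19,0],"dr":[0,0,-3.5],"claw":0}
    - {"delta_pos":[-0.12,0.19,0],"dr":[0,0,-3.5],"claw":0}
    - {"delta_pos":[-0.12,0.19,0],"dr":[0,0,-3.5],"claw":0}
    - {"delta_pos":[0,0,0],"dr":[0,0,0],"claw":0}

```text
clock: 20.65
eef_pos: [0.4892, -0.0713, 0.0946]
tool_rot: [0.993, 0.119, 0.0, -0.0]
ft_force: [-0.2, 1.0, -0.1]
grip_width: -0.002
grasp_force: 0.2
```

```bash
cat > k.py <<'E'
from h import *
s=bot.sense();y=np.radians(yaw());ax=np.array([np.cos(y),np.sin(y)]);ay=np.array([np.sin(y),-np.cos(y)])
P=np.array([.5228,-.083]);d=P-s['eef_pos'][:2]
print(s['eef_pos'],yaw(),s['ft_force'].round(2),'pivot in tool cm',100*d@ax,100*d@ay)
save('wrist','k%d.png'%(s['clock']*100))
for c in('wrist','scene','side'):
    if c!='wrist': bot.get_image(c)
    print(c,[(np.round(q['at'],4).tolist(),round(q['p'],2),round(float(np.degrees(np.arctan2(*(q['at'][:2]-P)[::-1])))-177.25)%360) for q in bot.recognise(c,'keeper')][:2])
E
python3 k.py
```

```text
[ 0.48924956 -0.07134503  0.09464999] 13.693634534947975 [-0.2   1.04 -0.06] pivot in tool cm 2.9837696651699495 1.9266084549290885
wrist [([0.5077, -0.0833, 0.0749], 0.9, 4), ([0.5587, -0.1094, 0.0337], 0.29, 146)]
scene [([0.5451, -0.1692, 0.0358], 0.25, 107)]
side [([0.5491, -0.1577, 0.035], 0.3, 112)]
```

servo_tool:
  moves:
    - {"delta_pos":[-0.12,0.19,0],"dr":[0,0,-3.5],"claw":0}
    - {"delta_pos":[-0.12,0.19,0],"dr":[0,0,-3.5],"claw":0}
    - {"delta_pos":[-0.12,0.19,0],"dr":[0,0,-3.5],"claw":0}
    - {"delta_pos":[-0.12,0.19,0],"dr":[0,0,-3.5],"claw":0}
    - {"delta_pos":[-0.12,0.19,0],"dr":[0,0,-3.5],"claw":0}
    - {"delta_pos":[-0.12,0.19,0],"dr":[0,0,-3.5],"claw":0}
    - {"delta_pos":[-0.12,0.19,0],"dr":[0,0,-3.5],"claw":0}
    - {"delta_pos":[0,0,0],"dr":[0,0,0],"claw":0}

```text
clock: 21.75
eef_pos: [0.4867, -0.0869, 0.0944]
tool_rot: [0.945, 0.327, -0.0, -0.0]
ft_force: [-0.1, 0.1, 0.9]
grip_width: 0.003
grasp_force: 0.2
```

servo_tool:
  moves:
    - {"delta_pos":[-0.12,0.19,0],"dr":[0,0,-3.5],"claw":0}
    - {"delta_pos":[-0.12,0.19,0],"dr":[0,0,-3.5],"claw":0}
    - {"delta_pos":[-0.12,0.19,0],"dr":[0,0,-3.5],"claw":0}
    - {"delta_pos":[-0.12,0.19,0],"dr":[0,0,-3.5],"claw":0}
    - {"delta_pos":[-0.12,0.19,0],"dr":[0,0,-3.5],"claw":0}
    - {"delta_pos":[-0.12,0.19,0],"dr":[0,0,-3.5],"claw":0}
    - {"delta_pos":[-0.12,0.19,0],"dr":[0,0,-3.5],"claw":0}
    - {"delta_pos":[0,0,0],"dr":[0,0,0],"claw":0}

```text
clock: 22.55
eef_pos: [0.491, -0.1019, 0.0943]
tool_rot: [0.854, 0.52, -0.0, -0.0]
ft_force: [-0.4, 0.9, 0.2]
grip_width: 0.0
grasp_force: 0.2
```

```bash
python3 k.py
```

```text
[ 0.4909678  -0.10194507  0.09429337] 62.60896600403968 [-0.45  0.91  0.24] pivot in tool cm 3.146583318035922 1.9547523279727577
wrist [([0.5171, -0.0944, 0.0718], 0.93, 66)]
scene [([0.5449, -0.1653, 0.0371], 0.68, 108), ([0.5104, -0.1131, 0.0684], 0.58, 70)]
side [([0.513, -0.1034, 0.0752], 0.59, 67)]
```

servo_tool:
  moves:
    - {"delta_pos":[-0.12,0.19,0],"dr":[0,0,-3.5],"claw":0}
    - {"delta_pos":[-0.12,0.19,0],"dr":[0,0,-3.5],"claw":0}
    - {"delta_pos":[-0.12,0.19,0],"dr":[0,0,-3.5],"claw":0}
    - {"delta_pos":[-0.12,0.19,0],"dr":[0,0,-3.5],"claw":0}
    - {"delta_pos":[-0.12,0.19,0],"dr":[0,0,-3.5],"claw":0}
    - {"delta_pos":[-0.12,0.19,0],"dr":[0,0,-3.5],"claw":0}
    - {"delta_pos":[0,0,0],"dr":[0,0,0],"claw":0}
    - {"delta_pos":[0,0,0],"dr":[0,0,0],"claw":0}

```text
clock: 23.65
eef_pos: [0.4997, -0.1123, 0.0945]
tool_rot: [0.745, 0.667, -0.0, 0.0]
ft_force: [-0.1, 0.8, -0.7]
grip_width: -0.005
grasp_force: 0.2
```

```bash
python3 k.py
```

```text
[ 0.49967733 -0.11231524  0.09447539] 83.61888294110031 [-0.11  0.82 -0.65] pivot in tool cm 3.170350981571863 1.9721279676496233
wrist [([0.5167, -0.0964, 0.071], 0.65, 68)]
scene [([0.5296, -0.1554, 0.067], 0.3, 98)]
side []
```

servo_tool:
  moves:
    - {"delta_pos":[0,0.1,0],"dr":[0,0,0],"claw":0}
    - {"delta_pos":[0,0.05,0],"dr":[0,0,0],"claw":0}
    - {"delta_pos":[0,0,0],"dr":[0,0,0],"claw":0}
    - {"delta_pos":[0,0,0],"dr":[0,0,0],"claw":0}

```text
clock: 24.35
eef_pos: [0.5011, -0.1126, 0.0945]
tool_rot: [0.745, 0.667, -0.0, 0.0]
ft_force: [-0.5, -0.5, 0.6]
grip_width: -0.002
grasp_force: 0.5
```

servo_tool:
  moves:
    - {"delta_pos":[0,0.1,0],"dr":[0,0,0],"claw":0}
    - {"delta_pos":[0,0,0],"dr":[0,0,0],"claw":0}
    - {"delta_pos":[0,0,0],"dr":[0,0,0],"claw":0}

```text
clock: 24.65
eef_pos: [0.5022, -0.1126, 0.0945]
tool_rot: [0.745, 0.667, -0.0, 0.0]
ft_force: [-0.4, -0.4, 0.0]
grip_width: 0.0
grasp_force: 0.5
```

```bash
python3 k.py; ls -t pics | head -1
python3 - <<'E'
from h import *
for th in(66,75,85,90):
    a=np.radians(th+177.25); print(th, wproj([[.5228+.030*np.cos(a),-.082+.030*np.sin(a),.093]]).round(), wproj([[.5228,-.082,.078]]).round())
E
```

```text
[ 0.50223343 -0.1126067   0.09447798] 83.7036136657628 [-0.35 -0.44  0.04] pivot in tool cm 3.168367950520577 1.7195497294762097
wrist [([0.5201, -0.0973, 0.0736], 0.86, 82)]
scene []
side [([0.5249, -0.101, 0.0747], 0.42, 99)]
k2465.png
66 [[340. 324.]] [[365. 245.]]
75 [[351. 327.]] [[365. 245.]]
85 [[363. 328.]] [[365. 245.]]
90 [[370. 327.]] [[365. 245.]]
```

servo_tool:
  moves:
    - {"delta_pos":[0,0.1,0],"dr":[0,0,0],"claw":0}
    - {"delta_pos":[0,0,0],"dr":[0,0,0],"claw":0}
    - {"delta_pos":[0,0,0],"dr":[0,0,0],"claw":0}

```text
clock: 25.25
eef_pos: [0.5028, -0.1127, 0.0944]
tool_rot: [0.745, 0.667, -0.0, -0.0]
ft_force: [-2.0, 0.2, 1.3]
grip_width: -0.001
grasp_force: 1.2
```

```bash
python3 k.py
python3 - <<'E'
from h import *
import glob
im=cv2.imread(sorted(glob.glob('pics/k*.png'),key=lambda f:int(f[6:-4]))[-1]); g=cv2.cvtColor(im,cv2.COLOR_BGR2GRAY)
for r in range(280,350,8): print(r,g[r,300:420:5].tolist())
E
```

```text
[ 0.50279893 -0.11265019  0.09441227] 83.70411704984967 [-1.97  0.18  1.27] pivot in tool cm 3.166474467907099 1.6628913487506045
wrist [([0.5217, -0.0987, 0.0728], 0.68, 89), ([0.5446, -0.0954, 0.0336], 0.67, 153)]
scene []
side []
280 [153, 150, 150, 148, 148, 152, 155, 133, 87, 93, 77, 64, 66, 64, 65, 63, 151, 153, 64, 65, 67, 66, 64, 69]
288 [152, 147, 150, 149, 105, 90, 94, 98, 98, 102, 107, 58, 61, 63, 65, 62, 149, 154, 60, 67, 68, 68, 67, 70]
296 [137, 148, 82, 87, 62, 40, 82, 83, 65, 62, 65, 60, 41, 23, 25, 45, 150, 139, 68, 67, 69, 67, 66, 70]
304 [63, 150, 79, 80, 42, 23, 80, 79, 78, 65, 66, 24, 24, 26, 26, 31, 71, 66, 69, 68, 67, 67, 69, 71]
312 [20, 26, 81, 80, 43, 14, 80, 79, 82, 36, 27, 32, 23, 34, 36, 34, 34, 66, 67, 70, 70, 69, 71, 72]
320 [44, 49, 80, 79, 33, 25, 84, 82, 77, 47, 45, 47, 31, 41, 45, 45, 50, 57, 70, 67, 69, 71, 72, 72]
328 [31, 42, 82, 79, 38, 28, 82, 81, 80, 27, 35, 46, 45, 41, 44, 49, 46, 85, 120, 99, 113, 113, 87, 138]
336 [33, 71, 81, 81, 30, 28, 80, 82, 79, 37, 41, 45, 39, 43, 42, 44, 48, 49, 45, 49, 44, 44, 43, 42]
344 [25, 34, 29, 139, 61, 45, 139, 45, 32, 43, 38, 39, 47, 60, 67, 75, 74, 51, 60, 65, 66, 61, 71, 76]
```

servo_tool:
  moves:
    - {"delta_pos":[0,-0.1,0],"dr":[0,0,0],"claw":0}
    - {"delta_pos":[0,-0.4,0],"dr":[0,0,0],"claw":0}
    - {"delta_pos":[0,-0.5,0],"dr":[0,0,0],"claw":0}
    - {"delta_pos":[0,0,-1],"dr":[0,0,0],"claw":0}
    - {"delta_pos":[0,0,-2.5],"dr":[0,0,0],"claw":0}
    - {"delta_pos":[0,0,-3],"dr":[0,0,0],"claw":0}
    - {"delta_pos":[0,0,-3],"dr":[0,0,0],"claw":0}
    - {"delta_pos":[0,0,-1],"dr":[0,0,0],"claw":0}

```text
clock: 26.35
eef_pos: [0.4956, -0.1115, 0.2034]
tool_rot: [0.745, 0.667, 0.002, 0.003]
ft_force: [-0.1, -0.2, -1.0]
grip_width: -0.002
grasp_force: 0.0
```

servo_tool:
  moves:
    - {"delta_pos":[-2,-0.5,0],"dr":[0,0,0],"claw":0}
    - {"delta_pos":[-3,-0.5,0],"dr":[0,0,0],"claw":0}
    - {"delta_pos":[-3,0,0],"dr":[0,0,0],"claw":0}
    - {"delta_pos":[-1,0,0],"dr":[0,0,0],"claw":0}
    - {"delta_pos":[0,0,0],"dr":[0,0,0],"claw":0}
    - {"delta_pos":[0,0,0],"dr":[0,0,0],"claw":0}
    - {"delta_pos":[0,0,0],"dr":[0,0,0],"claw":0}
    - {"delta_pos":[0,0,0],"dr":[0,0,0],"claw":0}

```text
clock: 27.15
eef_pos: [0.4739, -0.1984, 0.1995]
tool_rot: [0.744, 0.668, 0.0, -0.0]
ft_force: [0.4, -0.8, -1.0]
grip_width: 0.001
grasp_force: 0.0
```

```bash
python3 k.py
python3 - <<'E'
from h import *
im=save('wrist','fin.png')
for t in('stage_top','clamp_mid','cone_mid'): print(t,[(np.round(q['at'],4).tolist(),round(q['p'],2)) for q in bot.recognise('wrist',t)][:2])
g=cv2.cvtColor(im,cv2.COLOR_RGB2GRAY)
b=np.radians(-2.75);M=np.array([[np.cos(b),-np.sin(b)],[np.sin(b),np.cos(b)]])
for nm,p in(('cone',(-22,32)),('groove',(-22,-32)),('flat',(33,0))):
    q=M@np.array(p)/1000+[.5337,-.1482]; u=wproj([[*q,.0645]])[0]
    r=18;x0,y0=int(u[0])-r,int(u[1])-r
    if 0<=x0<600 and 0<=y0<440:
        w=g[y0:y0+2*r,x0:x0+2*r]; m=(w<95).astype(np.uint8)
        n,l,st,ce=cv2.connectedComponentsWithStats(m)
        print(nm,u.round(1),[(st[i,4],(ce[i]+[x0,y0]).round(1).tolist()) for i in range(1,n) if st[i,4]>25])
E
```

```text
[ 0.4738568  -0.19835683  0.19953303] 83.8571198592359 [ 0.37 -0.82 -1.03] pivot in tool cm 11.993178987615464 3.6318043750322824
wrist [([0.5203, -0.1003, 0.0712], 0.61, 85), ([0.5306, -0.1292, 0.0361], 0.42, 102)]
scene []
side [([0.5243, -0.1015, 0.0743], 0.66, 97)]
stage_top [([0.5193, -0.1452, 0.0648], 0.76), ([0.6801, -0.4321, 0.023], 0.56)]
clamp_mid [([0.6838, -0.4293, 0.0223], 0.93), ([0.5168, -0.1498, 0.0654], 0.72)]
cone_mid [([0.534, -0.1258, 0.0339], 0.97)]
cone [367.1 111.5] [(np.int32(246), [377.7, 105.7])]
groove [370.7 200.7] [(np.int32(212), [369.8, 203.7])]
flat [443.7 154.5] []
```

Run:
```python
from h import *
g=cv2.imread('pics/fin.png',0); w=g[135:175,424:464]
m=(w<np.median(w)-35).astype(np.uint8);n,l,st,ce=cv2.connectedComponentsWithStats(m)
print(np.median(w),w.min(),[(st[i,4],(ce[i]+[424,135]).round(1).tolist()) for i in range(1,n) if st[i,4]>25])
g3=atz('wrist',(369.8,203.7),.0645)
for i in range(1,n):
    if st[i,4]>80: 
        f=atz('wrist',ce[i]+[424,135],.0645); d=f-g3; print(np.linalg.norm(d),np.degrees(np.arctan2(d[1],d[0]))-np.degrees(np.arctan2(32,55)))
```

```text
203.0 60 [(np.int32(179), [461.2, 154.4]), (np.int32(478), [438.5, 163.8])]
0.07745925425698379 -6.823952120173939
0.058507135425567194 -5.00221192427443
```

Run:
```python
from h import *
g=cv2.imread('pics/fin.png',0)
print(g[136:176:3,420:472:3])
c=cv2.HoughCircles(cv2.resize(g[60:240,330:500],None,fx=4,fy=4,interpolation=cv2.INTER_CUBIC),cv2.HOUGH_GRADIENT,1,40,param1=120,param2=22,minRadius=22,maxRadius=60)
print([] if c is None else (c[0]/4+[330,60,0]).round(1).tolist())
```

```text
[[138 217 219 220 219 219 217 217 216 215 215 214 212 126  91 201 208 210]
 [ 71 120 217 228 228 227 228 228 226 227 228 228 228 185  94 205 208 208]
 [189 196 200 191 227 228 227 227 228 228 228 227 226 157  96 211 211 207]
 [212 212 215 204 228 229 228 227 227 227 225 226 224 165  93 206 205 208]
 [212 211 210 208 228 227 228 113  96 225 227 227 227 162  92 200 204 204]
 [215 210 208 201 228 228 114  94  96  96 222 227 228 173  94 203 210 207]
 [212 210 210 197 227 199  98 100  99 102 130 224 223 176  96 188 204 204]
 [202 193 186 179 227 212  98  97  98 100 160 227 225 190  93 207 207 206]
 [ 94 122 174 215 228 228 156  98  95  96 225 228 227 180  93 212 209 208]
 [ 99  78  75  88 105 214 218 160 205 225 228 226 227 163  93 205 208 208]
 [175 177 160 164 127 143 142 143 158 225 223 225 223 165  95 195 200 202]
 [149 144 123 143 148 147 148 147 151 148 228 228 227 179  95 203 215 214]
 [129 126 129 129 149 149 147 146 148 147 145 142 224 158  90 204 207 205]
 [125 127 127 130 118 117 116 116 111 108 105 110 174  95  92 149 153 159]]
[[370.6, 201.9, 7.6], [444.9, 155.4, 8.3], [377.9, 61.6, 6.0]]
```

```bash
python3 -c "
from bench import bot
print(bot.sense()['clock']); print(bot.hand_in())"
```

```text
27.65
the job is handed in; nothing more can be done
None
```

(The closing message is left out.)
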